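# Put the lens edger's dressing kit back in its fitted stands

## Task

The edger's wheels have been dressed and the kit lies about the bench. Put the spare grinding wheel, the long grey dressing stick, the short brown dressing stick and the brush each back flat in the stand made for it, right down on the stand's floor: the wheel in the round dish, each stick in the slot of its own length, the brush on its bristles in the slotted steel drip dish. Set the wheel down gently, never letting it drop, and leave the loose lens and the maroon spectacles where they lie.

Things in the scene. Friction and masses are not known exactly. Their poses are not given: they have to be found in the camera images.
- wheel: spare grinding wheel lying flat: tan abrasive ring with a white hub face, 68 mm diameter (66 mm where gripped), 22 mm high, 0.28 kg. Brittle: it must not be dropped. Origin: centre of its underside, z up.
- grey_stick: grey dressing stick, the longer one: plain rectangular bar 24 mm (x) by 100 mm (y) by 16 mm high (z), lying flat, 0.09 kg. Origin: centre of its underside, z up.
- brown_stick: worn brown dressing stick, the shorter one: plain rectangular bar 22 mm (x) by 70 mm (y) by 13 mm high (z), lying flat, 0.05 kg. Origin: centre of its underside, z up.
- brush: grey scrubbing brush standing on its bristles, handle on top: 30 mm (x) by 85 mm (y) by 55 mm high (z), 0.07 kg; grip it across x, low down at its middle; it gets narrower toward the handle. Origin: centre of the bristles' underside, z up.
- wheel_stand: wheel stand: the only round one, blue, pale grey floor with a steel disc; pocket 76 mm diameter at the floor, 86 mm at the top of the rim, 94 mm outside. Floor 4 mm, rim top 12 mm above the table, rim flares outward; in the middle of both y sides the rim has a 42 mm finger gap down to floor level (fingers closing along y fit). Fixed. Origin: centre of underside, z up.
- long_stand: grey stick stand: longest, blue, a pale grey floor; pocket 108 mm (x) by 32 mm (y) at the floor, 118 by 42 mm at the top of the rim, 126 by 50 mm outside; the stick lies along x. Floor 4 mm, rim top 12 mm above the table, rim flares outward; in the middle of both y sides the rim has a 42 mm finger gap down to floor level (fingers closing along y fit). Fixed. Origin: centre of underside, z up.
- short_stand: brown stick stand: shortest, blue, an orange-brown floor; pocket 78 mm (x) by 30 mm (y) at the floor, 88 by 40 mm at the top of the rim, 96 by 48 mm outside; the stick lies along x. Floor 4 mm, rim top 12 mm above the table, rim flares outward; in the middle of both y sides the rim has a 42 mm finger gap down to floor level (fingers closing along y fit). Fixed. Origin: centre of underside, z up.
- brush_stand: brush stand: steel drip dish with dark drain slots; pocket 93 mm (x) by 38 mm (y) at the floor, 103 by 48 mm at the top of the rim, 111 by 56 mm outside; brush length along x. Floor 4 mm, rim top 12 mm above the table, rim flares outward; in the middle of both y sides the rim has a 42 mm finger gap down to floor level (fingers closing along y fit). Fixed. Origin: centre of underside, z up.
- lens: clear lens blank lying loose beside the kit, left front, 65 mm diameter, 10 mm high; not to be disturbed. Behind it, left of the stands, rises a 260 mm tall lens press: keep clear of it; elsewhere over kit and stands nothing stands higher than the brush. Origin: centre of its underside.
- specs: maroon spectacle frame lying loose beside the kit, right front, 45 mm (x) by 133 mm (y) by 15 mm high; not to be disturbed. Origin: centre of its underside.

How it is judged:
By the outcome, as a careful person would: the job done as asked, in the order asked, and still so for the second after the job is handed in, with the robot touching nothing.
It also fails if it takes over 96 s, if anything falls off the work surface, if the arm or the gripper's body presses on something with over 40 N, if the wrist force passes 120 N, or if a joint passes its speed limit or range.

## Robot

A 6-joint arm with a two-finger parallel gripper is mounted at the origin on a cart in front of the work surface, level with it; the furniture and walls round the work are solid. World frame = base frame: x ahead of the robot, y to its left, z up, the work surface at z = 0. Lengths are in mm, angles in degrees, forces in N, time in s.
With the tool pointing down it reaches from about 425 to 1125 mm from the base axis. Payload 14.9 kg.
Tool frame: the origin (TCP) lies at the centre of the arm's flange, where the gripper is bolted on; the fingertips stand 191 mm ahead of it and the grasp point (between the pads) lies 172 mm ahead of it (r.grip_depth is the distance from the TCP to the grasp point, in mm); z points along the fingers, y is the line along which they close (so a half turn about z gives the same grasp; the last joint's range is limited). The gripper opens to 91 mm and grips with 3 to 60 N. Pads are 32 mm wide; open, the fingers measure 118 mm over their backs; the gripper's body (76 mm by 178 mm) begins 60 mm behind the grasp point.
Start: joints at [-76.965, 21.709, 99.362, -0, 58.929, -1.908], TCP at [180.493, -676.345, 404.732] pointing down, gripper open.
Joint ranges: [-158.91, 158.91], [-42.39, 125.64], [0.06, 152.35], [-60.88, 240.88], [17.5, 164.5], [-176.32, 176.32]. Speed limits (degrees/s): [108.29, 108.29, 136.94, 180, 180, 180].

## Interface

Orientations are given as a 3x3 rotation matrix whose columns are the frame's x, y, z axes.
In Python, from station import r gives the robot as it stands.
- The arm moves only by the tool drive_tool, never from a script. Its argument "deltas" is a list of rows, each a list of 3 entries, a list of its own where there are three numbers: the shift along the tool's x, y, z in units of 25 mm (1.0 is 25 mm), then the turn, a rotation vector about the tool's x, y, z in units of 5 degrees (1.0 is 5 degrees), then the finger opening in mm, from 0 to 91.2. In form: [[[dx, dy, dz], [rx, ry, rz], jaw], ...]. A call has 1 to 12 rows; each row shifts and turns the commanded pose from where the row before left it, along the tool's axes as they then stand; what a row does not reach is not made up. A row lasts 1/12 s, in which the tool goes at most 41.7 mm and 7.16 degrees, less where a joint would pass 70% of its speed; a pose out of reach is approached as far as the arm can. A call is refused whole if a number of a shift passes 1 or a number of a turn 1, either way. A call with a gripper value outside its range is refused whole. The fingers move at their own pace and stop on an object; "newtons" is the grip in N (left out, the last holds). Time passes only in rows, so rows that do not move let the fingers close. It gives the time, the measured TCP pose, the force, the opening and the grip force at its end, in the units of the state.
- r.get_obs(): the state, without advancing time (a new reading comes with each control period).
- r.capture(name): name is "scene" or "top" or "wrist"; returns the picture (420x560x3 uint8, blue, green, red); there is no depth.
- r.camera_info(name): a dict with "mtx" (3x3 intrinsics, pixels), "position" and "rotation" of the camera in the world. Camera axes: x right, y up, looking along -z (the intrinsics and any distortion apply to the point x, -y, -z); pixel columns grow to the right and rows downward; lengths in mm; the calibration is good to about 2 mm. A picture is of the moment at which its call begins: read the wrist's pose just before it. camera_info takes no time and is no camera call; for the wrist camera it gives the pose at the moment of the call.
- r.finish_job(): hands the job in; it is judged then, once.
The state is a dict: "time_s": time; "joints": joint angles; "dq": joint speeds; "effort": joint torques, N m; "eef_pos": TCP position; "tcp_rot": TCP orientation; "force": force on the tool from outside, world axes, zero at the start; "wrist_torque": the same for the moment, N m; "grip_width": finger opening in mm; "finger_force": force on a finger pad.
Only numpy, scipy, OpenCV 4.12 (cv2) and the standard library are available. Lean on these libraries where they do the work, as an engineer would, in place of code of your own. Each camera call takes 0.05 s, during which the arm holds its last target. There are 200 camera calls.

## Working session

There is one attempt and no reset: what is moved stays moved. The work goes in short steps, Python scripts to look and compute and a tool call to move; the robot and the scene stay as the last step left them, time stands still between calls to the robot, and variables do not carry over. Pictures are saved under pics/ and viewed, at most 14 in all, crops included, and the job is handed in when it is done.

Besides the shell and the picture viewer there is one more tool, called after "Emit:" as name(argument=value, ...), one argument or row to a line, values as JSON. drive_tool: Moves the arm, as the interface text tells. Its arguments: {"type":"object","properties":{"deltas":{"type":"array"},"newtons":{"type":"number"}},"required":["deltas"]}

```bash
mkdir -p pics; ls
python3 - <<'E'
from station import r
import cv2
o=r.get_obs();print({k:o[k] for k in('time_s','eef_pos','tcp_rot','grip_width','force')})
for n in('top','scene'):
    im=r.capture(n);c=r.camera_info(n);print(n,c)
    cv2.imwrite(f'pics/{n}0.png',im);
cv2.imwrite('pics/top0b.png',cv2.resize(cv2.imread('pics/top0.png'),(800,600),interpolation=cv2.INTER_CUBIC))
E
```

```text
pics
{'time_s': 0.0, 'eef_pos': array([ 180.44658134, -676.15704999,  404.08592025]), 'tcp_rot': array([[ 9.66181990e-01,  2.57861016e-01, -2.43158769e-04],
       [ 2.57861128e-01, -9.66181433e-01,  1.03791121e-03],
       [ 3.27013507e-05, -1.06551231e-03, -9.99999432e-01]]), 'grip_width': 91.51981676538342, 'force': array([-0.785817  ,  0.18415891, -0.15843479])}
top {'mtx': array([[491.34175083,   0.        , 276.93022531],
       [  0.        , 491.34175083, 216.45642894],
       [  0.        ,   0.        ,   1.        ]]), 'position': array([ 376.61353209, -140.39475973, 1223.36148047]), 'rotation': array([[ 1.28442885e-02,  9.92639011e-01, -1.20427650e-01],
       [-9.99916894e-01,  1.28842986e-02, -4.46439437e-04],
       [ 1.10847261e-03,  1.20423376e-01,  9.92722006e-01]])}
scene {'mtx': array([[429.22577388,   0.        , 277.55678104],
       [  0.        , 429.22577388, 212.63786838],
       [  0.        ,   0.        ,   1.        ]]), 'position': array([-150.3144007 , -642.78960486,  453.17538995]), 'rotation': array([[ 0.61383371,  0.34049171, -0.7122314 ],
       [-0.78936824,  0.27649412, -0.54813209],
       [ 0.01029336,  0.8986748 ,  0.43849476]])}
```

View pics/top0b.png

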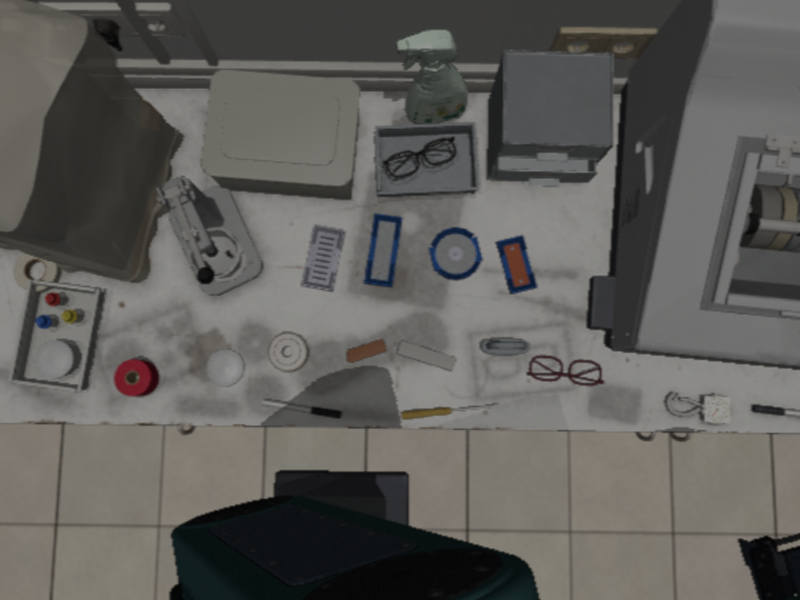

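View pics/scene0.png

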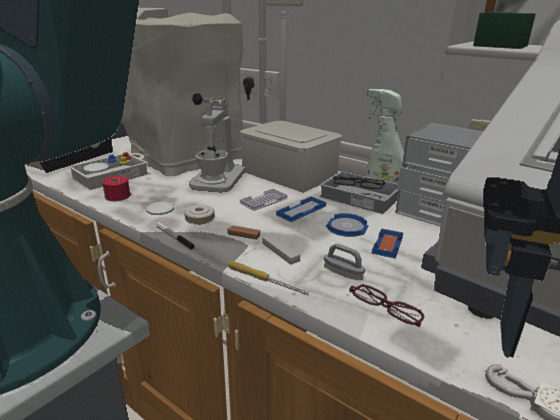

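The top view (800x600 scale) shows, in the front row, the wheel (288,351), brown stick (366,350), grey stick (426,355) and brush (504,346). The stands behind are brush (323,258), long (383,251), wheel (455,253) and short (516,264). The scene view agrees, and the gripper is at the right.

Run:
```python
import cv2
im=cv2.imread('pics/top0.png')
cv2.imwrite('pics/topA.png',cv2.resize(im[145:270,195:385],None,fx=4.2,fy=4.2,interpolation=cv2.INTER_CUBIC))
```

```text
(no output)
```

View pics/topA.png

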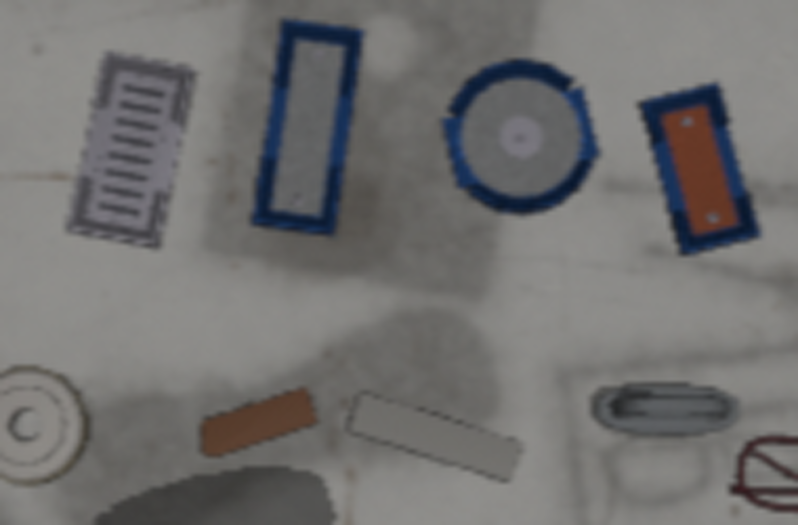

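The crop gives clear corners for all stands and sticks. The wheel centre is near (27,425) and the brush body centre near (665,409), in crop pixels.

```bash
cat > h.py <<'E'
import numpy as np, cv2
from station import r
def ray(n,px,z,info=None):
    c=info or r.camera_info(n);K=c['mtx'];p=np.atleast_2d(np.array(px,float))
    d=np.c_[(p[:,0]-K[0,2])/K[0,0],-(p[:,1]-K[1,2])/K[1,1],-np.ones(len(p))]@c['rotation'].T
    return c['position']+d*((z-c['position'][2])/d[:,2])[:,None]
def rect(P):
    P=np.array(P)[:,:2]; (c,s,a)=cv2.minAreaRect(P.astype(np.float32))
    # direction of long axis (deg in world)
    e=[P[(i+1)%4]-P[i] for i in range(4)]; L=[np.linalg.norm(v) for v in e]
    i=0 if L[0]+L[2]>L[1]+L[3] else 1
    v=e[i]-e[i+2]; return P.mean(0).round(1),np.round([(L[i]+L[i+2])/2,(L[1-i]+L[(3-i)])/2],1),round(np.degrees(np.arctan2(v[1],v[0]))%180,1)
def err(x,y,zg,ang):
    """to bring grasp point to x,y,zg with tool y (closing line) along world angle ang: tool-axis units"""
    o=r.get_obs();R=o['tcp_rot'];d=np.array([x,y,zg+r.grip_depth])-o['eef_pos']
    a=np.degrees(np.arctan2(R[1,1],R[0,1]));t=(ang-a+90)%180-90   # world turn; tool z down => rz=-t
    print('t',round(o['time_s'],2),'pos',o['eef_pos'].round(1),'shift units',(R.T@d/25).round(2),'rz units',round(-t/5,2),'yaw',round(a,1),'j6',o['joints'][5].round(1),'tilt',R[:2,2].round(4),'w',o['grip_width'].round(1),'F',o['force'].round(1),'ff',np.round(o['finger_force'],1))
E
python3 - <<'E'
from h import *
f=lambda P:np.array(P)/4.2+[195-.38,145-.38]
for n,P,z in[('brush_st',[(108,52),(197,68),(160,248),(66,231)],12),('long',[(283,19),(363,30),(333,236),(252,223)],12),('short',[(640,101),(718,84),(760,237),(684,254)],12),
 ('grey',[(362,391),(523,440),(510,483),(346,432)],16),('brown',[(200,422),(307,388),(317,415),(208,457)],13),('brush',[(592,381),(738,381),(738,436),(592,436)],20)]:
    print(n,*rect(ray('top',f(P),z)))
for n,p,z in[('wheel_st disc',(520,137),4),('whst left',(445,136),12),('whst right',(598,136),12),('whst',(520,136),12),('wheel',(26,425),22)]: print(n,ray('top',f([p]),z).round(1))
c=r.camera_info('wrist');o=r.get_obs();print(c['mtx'],o['tcp_rot'].T@(c['position']-o['eef_pos']),o['tcp_rot'].T@c['rotation'])
print(r.grip_depth)
E
```

```text
brush_st [613.5 -11.7] [111.1  55.6] 169.2
long [ 628.8 -115.9] [125.9  48.7] 172.5
short [ 606.2 -350.2] [95.6 47.3] 15.1
grey [ 444.4 -193.2] [99.3 26. ] 73.6
brown [452.6 -89.3] [67.1 19. ] 110.2
brush [ 462.2 -327.1] [85.3 32.2] 90.7
wheel_st disc [[ 625.6 -243.3    4. ]]
whst left [[ 624.  -197.9   12. ]]
whst right [[ 625.2 -289.2   12. ]]
whst [[ 624.6 -242.6   12. ]]
wheel [[447.6  45.3  22. ]]
[[368.64485035   0.         287.20463133]
 [  0.         368.64485035 207.53985818]
 [  0.           0.           1.        ]] [6.65578548e+01 4.68080901e-02 1.85777033e+01] [[ 7.77249129e-04  9.71941104e-01  2.35223057e-01]
 [ 9.99998970e-01 -1.03920723e-03  9.89698444e-04]
 [ 1.20637410e-03  2.35222045e-01 -9.71940911e-01]]
172.0
```

Emit:
drive_tool(
  deltas=[
    [[0, 0, 0], [0, 0, 0.6], 91],
    [[0.99, -0.81, 0], [0, 0, 0], 91],
    [[0.99, -0.81, 0], [0, 0, 0], 91],
    [[0.99, -0.81, 0], [0, 0, 0], 91],
    [[0.99, -0.81, 0], [0, 0, 0], 91],
    [[0.99, -0.81, 0], [0, 0, 0], 91],
    [[0.99, -0.81, 0], [0, 0, 0], 91],
    [[0.99, -0.81, 0], [0, 0, 0], 91],
    [[0.99, -0.81, 0], [0, 0, 0], 91],
    [[0.99, -0.81, 0], [0, 0, 0], 91],
    [[0.99, -0.81, 0], [0, 0, 0], 91],
    [[0.99, -0.81, 0], [0, 0, 0], 91],
  ],
)

```text
time_s: 1.1
eef_pos: [401.4, -400.7, 404.6]
tcp_rot: [[0.978, 0.207, -0.0], [0.207, -0.978, 0.0], [-0.0, -0.0, -1.0]]
force: [0.8, -0.1, 0.6]
grip_width: 90.8
finger_force: 0.0
```

Emit:
drive_tool(
  deltas=[
    [[0.99, -0.81, 0], [0, 0, 0], 91],
    [[0.99, -0.81, 0], [0, 0, 0], 91],
    [[0.99, -0.81, 0], [0, 0, 0], 91],
    [[0.99, -0.81, 0], [0, 0, 0], 91],
    [[0.1, -0.92, 0.2], [0, 0, 0], 91],
    [[0.1, -0.92, 0.2], [0, 0, 0], 91],
    [[0.1, -0.92, 0.2], [0, 0, 0], 91],
    [[0.1, -0.92, 0.2], [0, 0, 0], 91],
    [[0.1, -0.92, 0.3], [0, 0, 0], 91],
    [[0.1, -0.92, 0.3], [0, 0, 0], 91],
    [[0.1, -0.92, 0.3], [0, 0, 0], 91],
    [[0.1, -0.92, 0.3], [0, 0, 0], 91],
  ],
)

```text
time_s: 2.1
eef_pos: [462.0, -117.1, 354.3]
tcp_rot: [[0.978, 0.207, -0.0], [0.207, -0.978, 0.0], [-0.0, -0.0, -1.0]]
force: [-0.9, 0.6, 0.3]
grip_width: 91.0
finger_force: 0.0
```

Emit:
drive_tool(
  deltas=[
    [[0.1, -0.92, 0.3], [0, 0, 0], 91],
    [[0.1, -0.92, 0.3], [0, 0, 0], 91],
    [[0.1, -0.92, 0.3], [0, 0, 0], 91],
    [[0.1, -0.92, 0.3], [0, 0, 0], 91],
    [[0.1, -0.92, 0.3], [0, 0, 0], 91],
    [[0.1, -0.92, 0.3], [0, 0, 0], 91],
    [[0.1, -0.92, 0.3], [0, 0, 0], 91],
    [[0, 0, 0], [0, 0, 0], 91],
  ],
)

```text
time_s: 2.77
eef_pos: [445.2, 45.3, 301.0]
tcp_rot: [[0.978, 0.209, -0.002], [0.209, -0.978, 0.0], [-0.002, -0.001, -1.0]]
force: [0.3, -0.5, -0.1]
grip_width: 90.8
finger_force: 0.0
```

Run:
```python
from h import *
err(447.6,45.3,22,102)
im=r.capture('wrist');cv2.imwrite('pics/w1.png',im)
```

```text
Traceback (most recent call last):
  File "h.py", line 17, in err
    print('t',round(o['time_s'],2),'pos',o['eef_pos'].round(1),'shift units',(R.T@d/25).round(2),'rz units',round(-t/5,2),'yaw',round(a,1),'j6',o['joints'][5].round(1),'tilt',R[:2,2].round(4),'w',o['grip_width'].round(1),'F',o['force'].round(1),'ff',np.round(o['finger_force'],1))
                                                                                                                                                                                                    ^^^^^^^^^^^^^^^^^^^^^
AttributeError: 'float' object has no attribute 'round'
```

```bash
sed -i "s/o\['joints'\]\[5\].round(1)/round(float(o['joints'][5]),1)/; s/o\['grip_width'\].round(1)/round(float(o['grip_width']),1)/" h.py
python3 - <<'E'
from h import *
err(447.6,45.3,22,102)
im=r.capture('wrist');cv2.imwrite('pics/w1.png',im)
E
```

```text
t 2.77 pos [445.2  45.3 301. ] shift units [0.1  0.02 4.28] rz units 0.01 yaw -78.0 j6 80.8 tilt [-0.0022  0.0002] w 90.8 F [ 0.3 -0.5 -0.1] ff 0.0
```

View pics/w1.png

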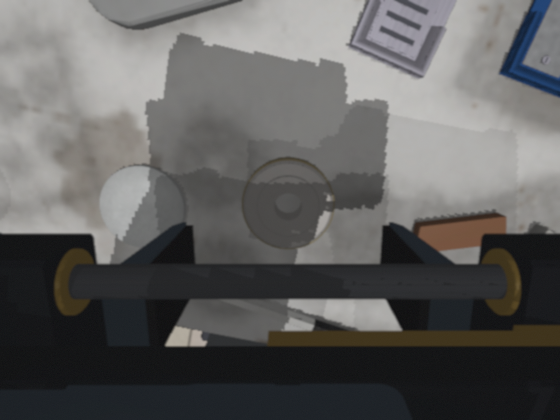

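The wheel is centred between the fingers, hub at about (288,203), and the lens is well left at (143,203). I'll check it by ray, then descend.

Run:
```python
from h import *
print(ray('wrist',[(288,203)],22), ray('wrist',[(242,203),(335,203),(288,158),(288,249)],20).round(1))
```

```text
[[451.86259212  45.24140259  22.        ]] [[444.3  78.1  20. ]
 [458.6  11.5  20. ]
 [483.5  52.1  20. ]
 [416.6  37.6  20. ]]
```

Emit:
drive_tool(
  deltas=[
    [[0.05, 0, 0.5], [0, 0, 0], 91],
    [[0.05, 0, 0.5], [0, 0, 0], 91],
    [[0, 0, 0.5], [0, 0, 0], 91],
    [[0, 0, 0.5], [0, 0, 0], 91],
    [[0, 0, 0], [0, 0, 0], 91],
  ],
)

```text
time_s: 3.23
eef_pos: [448.1, 42.7, 250.8]
tcp_rot: [[0.978, 0.206, -0.003], [0.206, -0.978, -0.0], [-0.003, -0.0, -1.0]]
force: [-0.5, -0.3, 0.3]
grip_width: 90.9
finger_force: 0.0
```

Emit:
drive_tool(
  deltas=[
    [[0.08, -0.09, 0.5], [0, 0, 0], 91],
    [[0, 0, 0.5], [0, 0, 0], 91],
    [[0, 0, 0.5], [0, 0, 0], 91],
    [[0, 0, 0.5], [0, 0, 0], 91],
    [[0, 0, 0.15], [0, 0, 0], 91],
    [[0, 0, 0], [0, 0, 0], 91],
  ],
)

```text
time_s: 3.73
eef_pos: [450.1, 45.7, 198.4]
tcp_rot: [[0.978, 0.207, -0.001], [0.207, -0.978, -0.0], [-0.001, -0.0, -1.0]]
force: [-0.6, 0.1, 0.6]
grip_width: 91.0
finger_force: 0.0
```

Run:
```python
from h import *
err(449.5,45.3,22,102)
```

```text
t 3.73 pos [450.1  45.7 198.4] shift units [-0.03  0.01  0.18] rz units -0.02 yaw -78.1 j6 80.9 tilt [-0.0011 -0.0001] w 91.0 F [-0.6  0.1  0.6] ff 0.0
```

Emit:
drive_tool(
  deltas=[
    [[0, 0, 0.15], [0, 0, 0], 91],
    [[0, 0, 0], [0, 0, 0], 60],
    [[0, 0, 0], [0, 0, 0], 60],
    [[0, 0, 0], [0, 0, 0], 60],
    [[0, 0, 0], [0, 0, 0], 60],
    [[0, 0, 0], [0, 0, 0], 60],
    [[0, 0, 0], [0, 0, 0], 60],
    [[0, 0, 0], [0, 0, 0], 60],
  ],
  newtons=30,
)

```text
time_s: 4.4
eef_pos: [450.2, 46.1, 195.1]
tcp_rot: [[0.978, 0.207, 0.0], [0.207, -0.978, 0.0], [0.0, -0.0, -1.0]]
force: [-1.3, 1.0, 6.9]
grip_width: 64.6
finger_force: 30.0
```

Emit:
drive_tool(
  deltas=[
    [[0, 0, -0.3], [0, 0, 0], 60],
    [[0, 0, -0.7], [0, 0, 0], 60],
    [[0, 0, -0.9], [0, 0, 0], 60],
    [[0, 0, -0.9], [0, 0, 0], 60],
    [[0, 0, -0.7], [0, 0, 0], 60],
    [[0.2, 0.5, -0.3], [0, 0, 0], 60],
    [[0.3, 0.8, 0], [0, 0, 0], 60],
    [[0.3, 0.9, 0], [0, 0, 0], 60],
    [[0.3, 0.9, 0], [0, 0, 0], 60],
    [[0.3, 0.9, 0], [0, 0, 0], 60],
    [[0.3, 0.9, 0], [0, 0, 0], 60],
    [[0.3, 0.9, 0], [0, 0, 0], 60],
  ],
)

```text
time_s: 5.4
eef_pos: [529.1, -86.5, 290.0]
tcp_rot: [[0.978, 0.207, -0.0], [0.207, -0.978, 0.0], [-0.0, -0.0, -1.0]]
force: [-0.0, 1.1, -2.8]
grip_width: 64.2
finger_force: 30.0
```

Emit:
drive_tool(
  deltas=[
    [[0.3, 0.9, 0], [0, 0, 0], 60],
    [[0.3, 0.9, 0], [0, 0, 0], 60],
    [[0.3, 0.9, 0], [0, 0, 0], 60],
    [[0.3, 0.9, 0], [0, 0, 0], 60],
    [[0.3, 0.9, 0], [0, 0, 0], 60],
    [[0.3, 0.9, 0], [0, 0, 0], 60],
    [[0.3, 0.6, 0], [0, 0, 0], 60],
    [[0.1, 0.3, 0], [0, 0, 0], 60],
    [[0, 0, 0], [0, 0, 0], 60],
  ],
)

```text
time_s: 6.15
eef_pos: [615.7, -229.1, 289.8]
tcp_rot: [[0.979, 0.206, 0.0], [0.206, -0.979, -0.0], [0.0, 0.0, -1.0]]
force: [-0.5, -0.2, -3.5]
grip_width: 64.3
finger_force: 30.0
```

Run:
```python
from h import *
err(625,-243,26,102)
im=r.capture('wrist');cv2.imwrite('pics/w2.png',im)
```

```text
t 6.15 pos [ 615.7 -229.1  289.8] shift units [0.25 0.62 3.67] rz units -0.02 yaw -78.1 j6 55.7 tilt [ 0.0001 -0.0001] w 64.3 F [-0.5 -0.2 -3.5] ff 30.0
```

View pics/w2.png

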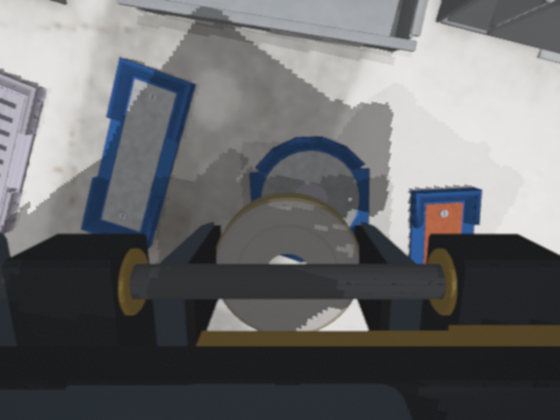

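The wheel is held level, with its edges at columns 216–360 and rows 194–334. The dish is behind it: front outer edge at row 136, side edges at columns 250 and 369, and the gap edges at about rows 172 and 168. Now the relative fit.

Run:
```python
from h import *
o=r.get_obs();R=o['tcp_rot'];t=lambda P:((P-o['eef_pos'])@R).round(1)
print('wheel top z117 r34?',t(ray('wrist',[(288,194),(288,334),(216,258),(360,258)],115)))
s=t(ray('wrist',[(309.5,136),(250,190),(369,190),(310,148)],12));print('stand',s,'centre x',s[0,0]-47)
# project top-cam based stand centre
c=r.camera_info('wrist')
def proj(P):
    q=(np.array(P)-c['position'])@c['rotation'];q=q*[1,-1,-1];return (c['mtx']@(q/q[2]))[:2].round(1)
print(proj([625+47*.978,-243+47*.207,12]),proj([625,-243,4]))
# long stand / short stand corners from top estimate
for P,n in(([628.8,-115.9,12],'long'),([606.2,-350.2,12],'short')):print(n,proj(P))
```

```text
wheel top z117 r34? [[ 34.8   0.2 174.6]
 [-33.    0.3 174.6]
 [  5.3 -32.2 174.6]
 [  5.4  32.7 174.6]]
stand [[ 54.7  15.1 277.6]
 [ 16.7 -26.8 277.6]
 [ 16.8  58.2 277.6]
 [ 46.5  15.6 277.6]] centre x 7.700000000000003
[311.7 137.3] [310.  201.2]
long [135.4 161.8]
short [445.1 256.6]
```

Emit:
drive_tool(
  deltas=[
    [[0.13, 0.3, 0], [0, 0, 0], 60],
    [[0.13, 0.31, 0.4], [0, 0, 0], 60],
    [[0, 0, 0.6], [0, 0, 0], 60],
    [[0, 0, 0.6], [0, 0, 0], 60],
    [[0, 0, 0.6], [0, 0, 0], 60],
    [[0, 0, 0.5], [0, 0, 0], 60],
    [[0, 0, 0.2], [0, 0, 0], 60],
    [[0, 0, 0], [0, 0, 0], 60],
    [[0, 0, 0], [0, 0, 0], 60],
  ],
)

```text
time_s: 6.95
eef_pos: [624.9, -241.6, 216.9]
tcp_rot: [[0.978, 0.207, -0.001], [0.207, -0.978, 0.0], [-0.0, -0.0, -1.0]]
force: [0.5, -0.1, -2.7]
grip_width: 64.6
finger_force: 30.0
```

Run:
```python
from h import *
err(624.4,-242.9,27.1,102)
im=r.capture('wrist');cv2.imwrite('pics/w3.png',im)
```

```text
t 6.95 pos [ 624.9 -241.6  216.9] shift units [-0.03  0.05  0.71] rz units -0.01 yaw -78.1 j6 54.9 tilt [-0.0005  0.0002] w 64.6 F [ 0.5 -0.1 -2.7] ff 30.0
```

View pics/w3.png

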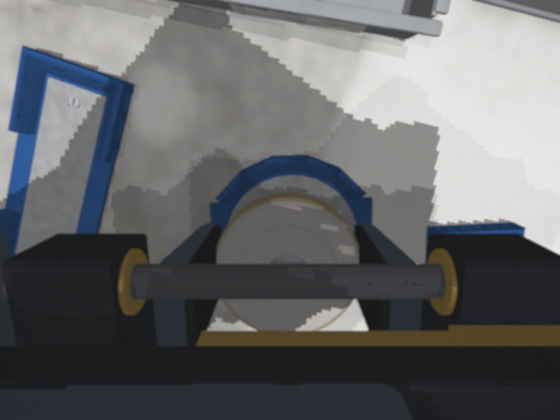

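The wheel is over the dish (wheel centre column 288, dish 291), so I'll nudge +y and set it down gently.

Emit:
drive_tool(
  deltas=[
    [[-0.02, 0.05, 0.1], [0, 0, 0], 60],
    [[0, 0, 0.15], [0, 0, 0], 60],
    [[0, 0, 0.15], [0, 0, 0], 60],
    [[0, 0, 0.1], [0, 0, 0], 60],
    [[0, 0, 0.06], [0, 0, 0], 60],
    [[0, 0, 0.04], [0, 0, 0], 60],
    [[0, 0, 0.04], [0, 0, 0], 60],
    [[0, 0, 0], [0, 0, 0], 60],
    [[0, 0, 0], [0, 0, 0], 60],
  ],
)

```text
time_s: 7.75
eef_pos: [624.7, -243.1, 201.3]
tcp_rot: [[0.978, 0.207, 0.0], [0.207, -0.978, -0.0], [0.0, 0.0, -1.0]]
force: [0.3, -0.1, -3.7]
grip_width: 63.7
finger_force: 30.0
```

Emit:
drive_tool(
  deltas=[
    [[0, 0, 0.04], [0, 0, 0], 60],
    [[0, 0, 0.02], [0, 0, 0], 60],
    [[0, 0, 0.02], [0, 0, 0], 60],
    [[0, 0, 0], [0, 0, 0], 60],
    [[0, 0, 0], [0, 0, 0], 60],
  ],
)

```text
time_s: 8.17
eef_pos: [624.7, -243.0, 199.2]
tcp_rot: [[0.978, 0.207, 0.0], [0.207, -0.978, 0.0], [0.0, -0.0, -1.0]]
force: [0.5, -1.2, -2.8]
grip_width: 64.6
finger_force: 30.0
```

Emit:
drive_tool(
  deltas=[
    [[0, 0, 0.02], [0, 0, 0], 60],
    [[0, 0, 0], [0, 0, 0], 60],
    [[0, 0, 0], [0, 0, 0], 60],
  ],
)

```text
time_s: 8.42
eef_pos: [624.8, -243.1, 199.1]
tcp_rot: [[0.978, 0.207, 0.0], [0.207, -0.978, -0.0], [0.0, 0.0, -1.0]]
force: [-2.9, 1.0, 5.0]
grip_width: 64.4
finger_force: 30.0
```

Emit:
drive_tool(
  deltas=[
    [[0, 0, 0.02], [0, 0, 0], 60],
    [[0, 0, 0], [0, 0, 0], 60],
    [[0, 0, 0], [0, 0, 0], 60],
  ],
)

```text
time_s: 8.67
eef_pos: [624.8, -243.1, 199.0]
tcp_rot: [[0.978, 0.207, -0.0], [0.207, -0.978, 0.0], [-0.0, -0.0, -1.0]]
force: [-6.6, 3.5, 11.8]
grip_width: 64.1
finger_force: 30.0
```

The wheel is on the floor, with contact at TCP z 199 as predicted. Release, rise, turn, and head for the grey stick.

Emit:
drive_tool(
  deltas=[
    [[0, 0, 0], [0, 0, 0], 70],
    [[0, 0, 0], [0, 0, 0], 80],
    [[0, 0, 0], [0, 0, 0], 84],
    [[0, 0, 0], [0, 0, 0], 84],
    [[0, 0, 0], [0, 0, 0], 84],
    [[0, 0, -0.3], [0, 0, 0], 84],
    [[0, 0, -0.6], [0, 0, 0], 84],
    [[0, 0, -0.6], [0, 0, 0], 84],
    [[0, 0, -0.6], [0, 0, -0.5], 84],
    [[0, 0, -0.6], [0, 0, -1], 84],
    [[0, 0, -0.6], [0, 0, -1], 84],
    [[0, 0, -0.6], [0, 0, -1], 84],
  ],
)

```text
time_s: 9.67
eef_pos: [624.8, -243.1, 298.5]
tcp_rot: [[0.869, 0.495, 0.002], [0.495, -0.869, -0.001], [0.001, 0.001, -1.0]]
force: [-0.1, 0.2, -0.2]
grip_width: 84.0
finger_force: 0.0
```

Emit:
drive_tool(
  deltas=[
    [[0, 0, 0], [0, 0, -1], 60],
    [[0, 0, 0], [0, 0, -1], 50],
    [[0, 0, 0], [0, 0, -1], 50],
    [[0, 0, 0], [0, 0, -1], 50],
    [[0, 0, 0], [0, 0, -1], 50],
    [[0, 0, 0], [0, 0, -1], 50],
    [[0, 0, 0], [0, 0, -1], 50],
    [[0, 0, 0], [0, 0, -1], 50],
    [[0, 0, 0], [0, 0, -0.8], 50],
    [[0, 0, 0], [0, 0, 0], 50],
  ],
)

```text
time_s: 10.5
eef_pos: [624.9, -243.1, 297.6]
tcp_rot: [[0.282, 0.959, 0.002], [0.959, -0.282, -0.001], [-0.0, 0.002, -1.0]]
force: [0.1, -0.1, 0.4]
grip_width: 49.8
finger_force: 0.0
```

Emit:
drive_tool(
  deltas=[
    [[0, -0.7, 0], [0, 0, 0], 50],
    [[0, -0.8, 0], [0, 0, 0], 50],
    [[0, -0.8, 0], [0, 0, 0], 50],
    [[0, -0.8, 0], [0, 0, 0], 50],
    [[0, -0.8, 0], [0, 0, 0], 50],
    [[0, -0.8, 0], [0, 0, 0], 50],
    [[0, -0.8, 0], [0, 0, 0], 50],
    [[0, -0.8, 0], [0, 0, 0], 50],
    [[0, -0.8, 0], [0, 0, 0], 50],
    [[0, -0.2, 0], [0, 0, 0], 50],
    [[0, 0, 0], [0, 0, 0], 50],
  ],
)

```text
time_s: 11.42
eef_pos: [449.2, -190.9, 296.6]
tcp_rot: [[0.287, 0.958, 0.001], [0.958, -0.287, -0.0], [-0.0, 0.001, -1.0]]
force: [1.2, -0.3, -0.2]
grip_width: 50.1
finger_force: 0.0
```

Run:
```python
from h import *
err(444.4,-193.2,22,163.6)
im=r.capture('wrist');cv2.imwrite('pics/w4.png',im)
```

```text
t 11.42 pos [ 449.2 -190.9  296.6] shift units [-0.14 -0.16  4.1 ] rz units -0.05 yaw -16.7 j6 -9.1 tilt [ 0.0008 -0.0004] w 50.1 F [ 1.2 -0.3 -0.2] ff 0.0
```

View pics/w4.png

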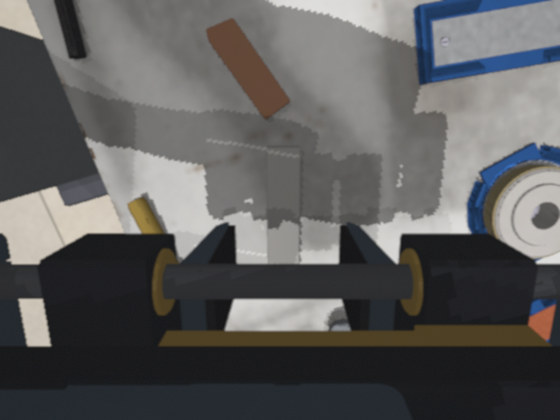

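The grey stick is between the fingers (columns 267–300, far end at row 147). The wheel sits seated in its dish at (543,213).

Run:
```python
from h import *
o=r.get_obs();R=o['tcp_rot'];t=lambda P:((P-o['eef_pos'])@R).round(1)
print(t(ray('wrist',[(267,148),(299,148),(267,250),(299,250)],16)), t(np.array([[444.4,-193.2,16]])))
print('brown',ray('wrist',[(207,29),(233,19),(289,103),(267,118)],13).round(1))
```

```text
[[ 46.1 -13.7 280.7]
 [ 46.1   8.8 280.7]
 [-29.9 -14.7 280.7]
 [-29.8   9.4 280.7]] [[ -3.4  -5.5 280.7]]
brown [[ 435.6  -57.7   13. ]
 [ 454.1  -56.9   13. ]
 [ 474.2 -118.4   13. ]
 [ 456.6 -123.7   13. ]]
```

Emit:
drive_tool(
  deltas=[
    [[-0.08, -0.08, 0.4], [0, 0, 0], 50],
    [[-0.07, -0.07, 0.7], [0, 0, 0], 50],
    [[0, 0, 0.8], [0, 0, 0], 50],
    [[0, 0, 0.8], [0, 0, 0], 50],
    [[0, 0, 0.7], [0, 0, 0], 50],
    [[0, 0, 0.4], [0, 0, 0], 50],
    [[0, 0, 0.2], [0, 0, 0], 50],
    [[0, 0, 0], [0, 0, 0], 50],
    [[0, 0, 0], [0, 0, 0], 50],
  ],
)

```text
time_s: 12.22
eef_pos: [445.5, -193.8, 195.9]
tcp_rot: [[0.285, 0.958, 0.0], [0.958, -0.285, -0.0], [-0.0, 0.0, -1.0]]
force: [0.3, -0.4, -0.1]
grip_width: 50.1
finger_force: 0.0
```

Emit:
drive_tool(
  deltas=[
    [[0, 0, 0], [0, 0, 0], 35],
    [[0, 0, 0], [0, 0, 0], 18],
    [[0, 0, 0], [0, 0, 0], 18],
    [[0, 0, 0], [0, 0, 0], 18],
    [[0, 0, 0], [0, 0, 0], 18],
    [[0, 0, 0], [0, 0, 0], 18],
  ],
  newtons=20,
)

```text
time_s: 12.72
eef_pos: [445.3, -193.6, 196.2]
tcp_rot: [[0.285, 0.959, 0.001], [0.959, -0.285, -0.0], [-0.0, 0.001, -1.0]]
force: [-1.6, 0.4, 8.2]
grip_width: 23.4
finger_force: 20.0
```

Emit:
drive_tool(
  deltas=[
    [[0, 0, -0.3], [0, 0, 0], 18],
    [[0, 0, -0.7], [0, 0, 0], 18],
    [[0, 0, -0.8], [0, 0, 0.5], 18],
    [[0, 0, -0.8], [0, 0, 1], 18],
    [[0, 0, -0.7], [0, 0, 1], 18],
    [[0, 0, -0.5], [0, 0, 1], 18],
    [[0, 0, -0.2], [0, 0, 1], 18],
    [[0, 0, 0], [0, 0, 1], 18],
    [[0, 0, 0], [0, 0, 1], 18],
    [[0, 0, 0], [0, 0, 1], 18],
    [[0, 0, 0], [0, 0, 1], 18],
    [[0, 0, 0], [0, 0, 1], 18],
  ],
)

```text
time_s: 13.72
eef_pos: [444.9, -193.5, 296.2]
tcp_rot: [[0.901, 0.434, 0.0], [0.434, -0.901, -0.0], [0.0, 0.0, -1.0]]
force: [0.1, -0.5, -0.5]
grip_width: 23.9
finger_force: 20.0
```

Emit:
drive_tool(
  deltas=[
    [[0, 0, 0], [0, 0, 1], 18],
    [[0, 0, 0], [0, 0, 1], 18],
    [[0, 0, 0], [0, 0, 1], 18],
    [[0, 0, 0], [0, 0, 1], 18],
    [[0, 0, 0], [0, 0, 1], 18],
    [[0, 0, 0], [0, 0, 1], 18],
    [[0, 0, 0], [0, 0, 0.7], 18],
    [[0, 0, 0], [0, 0, 0], 18],
    [[0.4, -0.3, 0], [0, 0, 0], 18],
    [[0.8, -0.5, 0], [0, 0, 0], 18],
    [[0.9, -0.5, 0], [0, 0, 0], 18],
    [[0.9, -0.5, 0], [0, 0, 0], 18],
  ],
)

```text
time_s: 14.72
eef_pos: [526.8, -158.0, 296.1]
tcp_rot: [[0.992, -0.13, 0.0], [-0.13, -0.992, -0.0], [0.0, 0.0, -1.0]]
force: [-0.0, -0.4, 0.0]
grip_width: 23.9
finger_force: 20.0
```

Emit:
drive_tool(
  deltas=[
    [[0.9, -0.5, 0], [0, 0, 0], 18],
    [[0.9, -0.5, 0], [0, 0, 0], 18],
    [[0.9, -0.5, 0], [0, 0, 0], 18],
    [[0.6, -0.4, 0], [0, 0, 0], 18],
    [[0.3, -0.2, 0], [0, 0, 0], 18],
    [[0, 0, 0], [0, 0, 0], 18],
    [[0, 0, 0], [0, 0, 0], 18],
  ],
)

```text
time_s: 15.3
eef_pos: [621.2, -118.3, 295.5]
tcp_rot: [[0.992, -0.13, -0.001], [-0.13, -0.992, 0.0], [-0.001, -0.0, -1.0]]
force: [0.1, -0.1, -1.2]
grip_width: 23.9
finger_force: 20.0
```

Run:
```python
from h import *
err(628.8,-115.9,28.1,82.5)
im=r.capture('wrist');cv2.imwrite('pics/w5.png',im)
```

```text
t 15.3 pos [ 621.2 -118.3  295.5] shift units [ 0.29 -0.14  3.81] rz units 0.01 yaw -97.5 j6 84.6 tilt [-0.0008  0.0001] w 23.9 F [ 0.1 -0.1 -1.2] ff 20.0
```

View pics/w5.png

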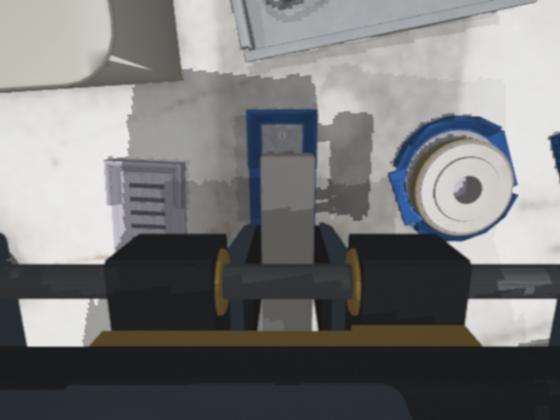

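The stick is aligned with the long slot. The stand spans columns 247–318 with its far edge at row 110; the stick spans 261–314 with its far end at row 154. The wheel stays seated.

Run:
```python
from h import *
o=r.get_obs();R=o['tcp_rot'];t=lambda P:((P-o['eef_pos'])@R).round(1)
print('stick far',t(ray('wrist',[(287,154)],115.4)),'stand far',t(ray('wrist',[(282.5,110)],12)))
```

```text
stick far [[ 51.3  -0.5 180. ]] stand far [[ 72.   -3.8 283.4]]
```

Emit:
drive_tool(
  deltas=[
    [[0.28, -0.14, 0.2], [0, 0, 0], 18],
    [[0, 0, 0.5], [0, 0, 0], 18],
    [[0, 0, 0.6], [0, 0, 0], 18],
    [[0, 0, 0.6], [0, 0, 0], 18],
    [[0, 0, 0.6], [0, 0, 0], 18],
    [[0, 0, 0.4], [0, 0, 0], 18],
    [[0, 0, 0.2], [0, 0, 0], 18],
    [[0, 0, 0], [0, 0, 0], 18],
    [[0, 0, 0], [0, 0, 0], 18],
  ],
)

```text
time_s: 16.1
eef_pos: [629.0, -116.1, 218.1]
tcp_rot: [[0.991, -0.132, -0.0], [-0.132, -0.991, 0.0], [-0.0, -0.0, -1.0]]
force: [0.5, 0.2, -0.2]
grip_width: 23.6
finger_force: 20.0
```

Run:
```python
from h import *
err(628.8,-115.9,28.1,82.5)
```

```text
t 16.1 pos [ 629.  -116.1  218.1] shift units [-0.01 -0.01  0.72] rz units -0.01 yaw -97.6 j6 85.0 tilt [-0.0003  0.0001] w 23.6 F [ 0.5  0.2 -0.2] ff 20.0
```

Emit:
drive_tool(
  deltas=[
    [[0, 0, 0.2], [0, 0, 0], 18],
    [[0, 0, 0.2], [0, 0, 0], 18],
    [[0, 0, 0.15], [0, 0, 0], 18],
    [[0, 0, 0.1], [0, 0, 0], 18],
    [[0, 0, 0.04], [0, 0, 0], 18],
    [[0, 0, 0.03], [0, 0, 0], 18],
    [[0, 0, 0], [0, 0, 0], 18],
    [[0, 0, 0], [0, 0, 0], 18],
  ],
)

```text
time_s: 16.77
eef_pos: [629.0, -116.1, 200.4]
tcp_rot: [[0.991, -0.132, 0.0], [-0.132, -0.991, -0.0], [0.0, 0.0, -1.0]]
force: [-0.2, -1.5, -0.6]
grip_width: 23.8
finger_force: 20.0
```

Emit:
drive_tool(
  deltas=[
    [[0, 0, 0.02], [0, 0, 0], 18],
    [[0, 0, 0], [0, 0, 0], 18],
    [[0, 0, 0], [0, 0, 0], 18],
  ],
)

```text
time_s: 17.02
eef_pos: [629.0, -116.1, 200.2]
tcp_rot: [[0.991, -0.131, 0.0], [-0.131, -0.991, -0.0], [0.0, 0.0, -1.0]]
force: [-2.9, 0.4, 6.0]
grip_width: 23.6
finger_force: 20.0
```

Emit:
drive_tool(
  deltas=[
    [[0, 0, 0], [0, 0, 0], 35],
    [[0, 0, 0], [0, 0, 0], 44],
    [[0, 0, 0], [0, 0, 0], 44],
    [[0, 0, 0], [0, 0, 0], 44],
    [[0, 0, -0.3], [0, 0, 0], 44],
    [[0, 0, -0.6], [0, 0, 0], 44],
    [[0, 0, -0.6], [0, 0, 0], 44],
    [[0, 0, -0.6], [0, 0, 0.6], 44],
    [[0, 0, -0.6], [0, 0, 1], 44],
    [[0, 0, -0.6], [0, 0, 1], 44],
    [[0, 0, -0.5], [0, 0, 1], 44],
    [[0, 0, -0.2], [0, 0, 1], 44],
  ],
)

```text
time_s: 18.02
eef_pos: [629.5, -116.2, 303.7]
tcp_rot: [[0.859, -0.512, 0.004], [-0.512, -0.859, -0.001], [0.004, -0.001, -1.0]]
force: [0.3, 0.4, 0.5]
grip_width: 44.2
finger_force: 0.0
```

Emit:
drive_tool(
  deltas=[
    [[0, 0, 0], [0, 0, 1], 44],
    [[0, 0, 0], [0, 0, 1], 44],
    [[0, 0, 0], [0, 0, 1], 44],
    [[0, 0, 0], [0, 0, 1], 44],
    [[0, 0, 0], [0, 0, 1], 44],
    [[0, 0, 0], [0, 0, 1], 44],
    [[0, 0, 0], [0, 0, 1], 44],
    [[0, 0, 0], [0, 0, 1], 44],
    [[0, 0, 0], [0, 0, 0], 44],
    [[-0.2, 0.4, 0], [0, 0, 0], 44],
    [[-0.4, 0.8, 0], [0, 0, 0], 44],
    [[-0.4, 0.8, 0], [0, 0, 0], 44],
  ],
)

```text
time_s: 19.02
eef_pos: [572.3, -109.0, 300.3]
tcp_rot: [[0.336, -0.942, 0.001], [-0.942, -0.336, -0.0], [0.0, -0.0, -1.0]]
force: [0.3, 0.3, 0.7]
grip_width: 43.8
finger_force: 0.0
```

Emit:
drive_tool(
  deltas=[
    [[-0.4, 0.8, 0], [0, 0, 0], 44],
    [[-0.4, 0.8, 0], [0, 0, 0], 44],
    [[-0.4, 0.8, 0], [0, 0, 0], 44],
    [[-0.4, 0.8, 0], [0, 0, 0], 44],
    [[-0.4, 0.6, 0], [0, 0, 0], 44],
    [[-0.2, 0.3, 0], [0, 0, 0], 44],
    [[0, 0, 0], [0, 0, 0], 44],
    [[0, 0, 0], [0, 0, 0], 44],
  ],
)

```text
time_s: 19.68
eef_pos: [458.7, -91.5, 300.3]
tcp_rot: [[0.334, -0.943, 0.001], [-0.943, -0.334, -0.0], [0.001, -0.001, -1.0]]
force: [1.2, -0.0, 0.2]
grip_width: 44.0
finger_force: 0.0
```

Run:
```python
from h import *
err(453.5,-89.3,22,19.3)
im=r.capture('wrist');cv2.imwrite('pics/w6.png',im)
```

```text
t 19.68 pos [458.7 -91.5 300.3] shift units [-0.15  0.17  4.25] rz units 0.04 yaw -160.5 j6 146.4 tilt [ 0.0012 -0.0003] w 44.0 F [ 1.2 -0.   0.2] ff 0.0
```

View pics/w6.png

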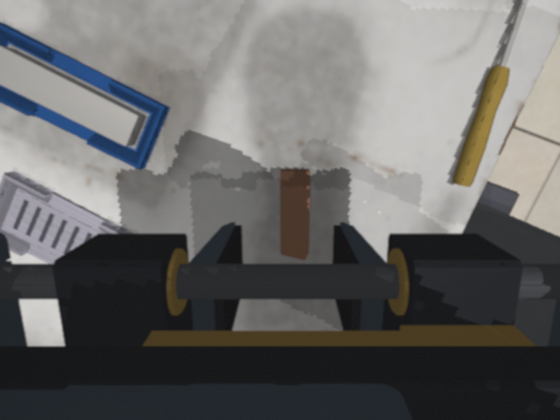

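The brown stick is between the fingers (columns 281–310, rows 170–257). The grey stick lies in its slot at upper left.

Run:
```python
from h import *
o=r.get_obs();R=o['tcp_rot'];t=lambda P:((P-o['eef_pos'])@R).round(1)
print(t(ray('wrist',[(281,170),(310,170),(309,257),(281,254)],13)),t(np.array([[453.5,-89.3,13],[452.6,-89.3,13]])))
```

```text
[[ 28.9  -5.3 287.3]
 [ 28.9  16.  287.3]
 [-38.9  16.2 287.2]
 [-36.4  -5.5 287.3]] [[ -4.2   5.  287.3]
 [ -4.5   5.8 287.3]]
```

Emit:
drive_tool(
  deltas=[
    [[-0.09, 0.1, 0.4], [0, 0, 0], 44],
    [[-0.08, 0.1, 0.7], [0, 0, 0], 44],
    [[0, 0, 0.8], [0, 0, 0], 44],
    [[0, 0, 0.8], [0, 0, 0], 44],
    [[0, 0, 0.8], [0, 0, 0], 44],
    [[0, 0, 0.4], [0, 0, 0], 44],
    [[0, 0, 0.2], [0, 0, 0], 44],
    [[0, 0, 0.05], [0, 0, 0], 44],
    [[0, 0, 0], [0, 0, 0], 44],
  ],
)

```text
time_s: 20.48
eef_pos: [452.6, -89.1, 196.0]
tcp_rot: [[0.333, -0.943, -0.0], [-0.943, -0.333, 0.0], [-0.0, 0.0, -1.0]]
force: [-0.3, 0.1, -0.2]
grip_width: 43.6
finger_force: 0.0
```

Emit:
drive_tool(
  deltas=[
    [[0, 0, 0], [0, 0, 0], 30],
    [[0, 0, 0], [0, 0, 0], 16],
    [[0, 0, 0], [0, 0, 0], 16],
    [[0, 0, 0], [0, 0, 0], 16],
    [[0, 0, 0], [0, 0, 0], 16],
    [[0, 0, 0], [0, 0, 0], 16],
  ],
  newtons=20,
)

```text
time_s: 20.98
eef_pos: [452.6, -89.1, 196.6]
tcp_rot: [[0.333, -0.943, 0.001], [-0.943, -0.333, -0.0], [0.0, -0.001, -1.0]]
force: [-1.4, 0.5, 8.1]
grip_width: 21.7
finger_force: 20.0
```

Run:
```python
from h import *
for z in(0,80,150): print(z,ray('top',[(413,193),(413,230),(428,193)],z).round())
```

```text
0 [[ 589. -482.    0.]
 [ 495. -480.    0.]
 [ 590. -520.    0.]]
80 [[ 575. -460.   80.]
 [ 488. -458.   80.]
 [ 576. -495.   80.]]
150 [[ 563. -440.  150.]
 [ 481. -439.  150.]
 [ 563. -474.  150.]]
```

Emit:
drive_tool(
  deltas=[
    [[0, 0, -0.3], [0, 0, 0], 16],
    [[0, 0, -0.7], [0, 0, 0], 16],
    [[0, 0, -0.8], [0, 0, -0.6], 16],
    [[0, 0, -0.8], [0, 0, -1], 16],
    [[0, 0, -0.7], [0, 0, -1], 16],
    [[0, 0, -0.5], [0, 0, -1], 16],
    [[0, 0, -0.2], [0, 0, -1], 16],
    [[0, 0, 0], [0, 0, -1], 16],
    [[0, 0, 0], [0, 0, -1], 16],
    [[0, 0, 0], [0, 0, -1], 16],
    [[0, 0, 0], [0, 0, -1], 16],
    [[0, 0, 0], [0, 0, -1], 16],
  ],
)

```text
time_s: 21.98
eef_pos: [452.1, -89.0, 296.5]
tcp_rot: [[0.925, -0.38, 0.0], [-0.38, -0.925, -0.0], [0.0, -0.0, -1.0]]
force: [0.0, -0.1, -0.4]
grip_width: 21.7
finger_force: 20.0
```

Emit:
drive_tool(
  deltas=[
    [[0, 0, 0], [0, 0, -1], 16],
    [[0, 0, 0], [0, 0, -1], 16],
    [[0, 0, 0], [0, 0, -1], 16],
    [[0, 0, 0], [0, 0, -1], 16],
    [[0, 0, 0], [0, 0, -1], 16],
    [[0, 0, 0], [0, 0, -1], 16],
    [[0, 0, 0], [0, 0, -1], 16],
    [[0, 0, 0], [0, 0, -0.5], 16],
    [[0, 0, 0], [0, 0, 0], 16],
    [[0.1, 0.5, 0], [0, 0, 0], 16],
    [[0.2, 0.9, 0], [0, 0, 0], 16],
    [[0.2, 0.9, 0], [0, 0, 0], 16],
  ],
)

```text
time_s: 22.98
eef_pos: [479.7, -142.4, 296.4]
tcp_rot: [[0.966, 0.257, 0.0], [0.257, -0.966, -0.0], [0.0, 0.0, -1.0]]
force: [0.7, 0.2, 0.4]
grip_width: 22.1
finger_force: 20.0
```

Emit:
drive_tool(
  deltas=[
    [[0.3, 0.9, 0], [0, 0, 0], 16],
    [[0.3, 0.9, 0], [0, 0, 0], 16],
    [[0.3, 0.9, 0], [0, 0, 0], 16],
    [[0.3, 0.9, 0], [0, 0, 0], 16],
    [[0.3, 0.9, 0], [0, 0, 0], 16],
    [[0.3, 0.9, 0], [0, 0, 0], 16],
    [[0.3, 0.9, 0], [0, 0, 0], 16],
    [[0.3, 0.9, 0], [0, 0, 0], 16],
    [[0.2, 0.6, 0], [0, 0, 0], 16],
    [[0.1, 0.3, 0], [0, 0, 0], 16],
    [[0, 0, 0], [0, 0, 0], 16],
    [[0, 0, 0], [0, 0, 0], 16],
  ],
)

```text
time_s: 23.98
eef_pos: [596.3, -319.7, 295.7]
tcp_rot: [[0.966, 0.257, -0.001], [0.257, -0.966, 0.0], [-0.0, -0.001, -1.0]]
force: [-0.7, -0.1, -0.7]
grip_width: 21.8
finger_force: 20.0
```

Run:
```python
from h import *
err(606.2,-350.2,28.5,105.1)
im=r.capture('wrist');cv2.imwrite('pics/w7.png',im)
```

```text
t 23.98 pos [ 596.3 -319.7  295.7] shift units [0.07 1.28 3.81] rz units -0.04 yaw -75.1 j6 44.9 tilt [-0.0006  0.0004] w 21.8 F [-0.7 -0.1 -0.7] ff 20.0
```

View pics/w7.png

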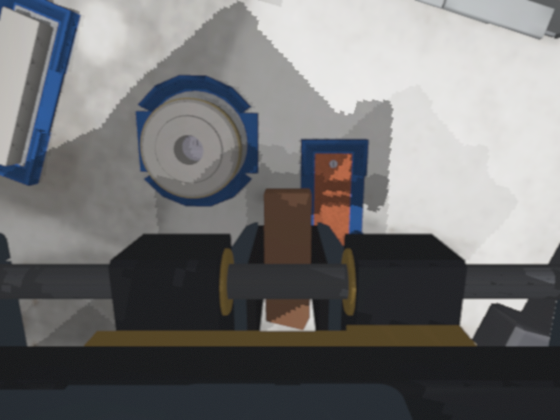

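The stick (columns 265–311, far end at row 190) is parallel to the short slot (outer columns 301–368, far edge at row 139). A right-hand move is still needed.

Run:
```python
from h import *
o=r.get_obs();R=o['tcp_rot'];t=lambda P:((P-o['eef_pos'])@R).round(1)
print('stick far',t(ray('wrist',[(265,190),(311,190)],112)),'stand far',t(ray('wrist',[(301,140),(368,140)],12)))
```

```text
stick far [[ 34.8 -10.2 183.7]
 [ 34.8  10.7 183.7]] stand far [[ 51.6   9.5 283.7]
 [ 51.7  57.  283.7]]
```

Emit:
drive_tool(
  deltas=[
    [[0.06, 0.6, 0], [0, 0, 0], 16],
    [[0.06, 0.5, 0.2], [0, 0, 0], 16],
    [[0, 0.2, 0.5], [0, 0, 0], 16],
    [[0, 0, 0.6], [0, 0, 0], 16],
    [[0, 0, 0.6], [0, 0, 0], 16],
    [[0, 0, 0.6], [0, 0, 0], 16],
    [[0, 0, 0.4], [0, 0, 0], 16],
    [[0, 0, 0.2], [0, 0, 0], 16],
    [[0, 0, 0], [0, 0, 0], 16],
    [[0, 0, 0], [0, 0, 0], 16],
  ],
)

```text
time_s: 24.87
eef_pos: [608.0, -350.2, 218.4]
tcp_rot: [[0.966, 0.258, -0.0], [0.258, -0.966, 0.0], [-0.0, -0.0, -1.0]]
force: [0.3, 0.8, -1.0]
grip_width: 21.7
finger_force: 20.0
```

Run:
```python
from h import *
err(606.8,-350.7,28.5,105.1)
```

```text
t 24.87 pos [ 608.  -350.2  218.4] shift units [-0.05  0.01  0.71] rz units -0.03 yaw -75.0 j6 43.2 tilt [-0.0002  0.0001] w 21.7 F [ 0.3  0.8 -1. ] ff 20.0
```

Emit:
drive_tool(
  deltas=[
    [[-0.02, 0, 0.2], [0, 0, 0], 16],
    [[0, 0, 0.2], [0, 0, 0], 16],
    [[0, 0, 0.15], [0, 0, 0], 16],
    [[0, 0, 0.1], [0, 0, 0], 16],
    [[0, 0, 0.04], [0, 0, 0], 16],
    [[0, 0, 0.02], [0, 0, 0], 16],
    [[0, 0, 0], [0, 0, 0], 16],
    [[0, 0, 0], [0, 0, 0], 16],
  ],
)

```text
time_s: 25.53
eef_pos: [607.5, -350.4, 200.9]
tcp_rot: [[0.966, 0.258, 0.0], [0.258, -0.966, -0.0], [0.0, 0.0, -1.0]]
force: [-0.8, 0.1, -0.4]
grip_width: 22.1
finger_force: 20.0
```

Emit:
drive_tool(
  deltas=[
    [[0, 0, 0.02], [0, 0, 0], 16],
    [[0, 0, 0], [0, 0, 0], 16],
    [[0, 0, 0], [0, 0, 0], 16],
  ],
)

```text
time_s: 25.78
eef_pos: [607.6, -350.4, 200.6]
tcp_rot: [[0.966, 0.258, 0.0], [0.258, -0.966, -0.0], [0.0, 0.0, -1.0]]
force: [-0.5, 0.3, 5.0]
grip_width: 21.8
finger_force: 20.0
```

Emit:
drive_tool(
  deltas=[
    [[0, 0, 0], [0, 0, 0], 32],
    [[0, 0, 0], [0, 0, 0], 42],
    [[0, 0, 0], [0, 0, 0], 42],
    [[0, 0, 0], [0, 0, 0], 42],
    [[0, 0, -0.3], [0, 0, 0], 42],
    [[0, 0, -0.6], [0, 0, 0], 42],
    [[0, 0, -0.7], [0, 0, 0], 42],
    [[0, 0, -0.7], [0, 0, -0.6], 42],
    [[0, 0, -0.7], [0, 0, -1], 42],
    [[0, 0, -0.6], [0, 0, -1], 50],
    [[0, 0, -0.5], [0, 0, -1], 56],
    [[0, 0, -0.3], [0, 0, -1], 56],
  ],
)

```text
time_s: 26.78
eef_pos: [607.8, -350.6, 313.6]
tcp_rot: [[0.786, 0.618, 0.002], [0.618, -0.786, -0.002], [0.001, 0.003, -1.0]]
force: [-0.4, 0.2, -0.1]
grip_width: 55.8
finger_force: 0.0
```

Emit:
drive_tool(
  deltas=[
    [[0, 0, 0], [0, 0, -1], 56],
    [[0, 0, 0], [0, 0, -1], 56],
    [[0, 0, 0], [0, 0, -1], 56],
    [[0, 0, 0], [0, 0, -1], 56],
    [[0, 0, 0], [0, 0, -1], 56],
    [[0, 0, 0], [0, 0, -1], 56],
    [[0, 0, 0], [0, 0, -1], 56],
    [[0, 0, 0], [0, 0, -1], 56],
    [[0, 0, 0], [0, 0, -1], 56],
    [[0, 0, 0], [0, 0, -1], 56],
    [[0, 0, 0], [0, 0, -0.5], 56],
    [[0, 0, 0], [0, 0, 0], 56],
  ],
)

```text
time_s: 27.78
eef_pos: [607.5, -350.4, 311.8]
tcp_rot: [[-0.01, 1.0, 0.001], [1.0, 0.01, -0.001], [-0.001, 0.001, -1.0]]
force: [-0.6, -0.1, 1.4]
grip_width: 55.9
finger_force: 0.0
```

Emit:
drive_tool(
  deltas=[
    [[0.1, -0.5, 0], [0, 0, 0], 56],
    [[0.1, -0.8, 0], [0, 0, 0], 56],
    [[0.1, -0.8, 0], [0, 0, 0], 56],
    [[0.1, -0.8, 0], [0, 0, 0], 56],
    [[0.2, -0.8, 0], [0, 0, 0], 56],
    [[0.2, -0.8, 0], [0, 0, 0], 56],
    [[0.1, -0.8, 0], [0, 0, 0], 56],
    [[0.1, -0.3, 0], [0, 0, 0], 56],
    [[0, 0, 0], [0, 0, 0], 56],
    [[0, 0, 0], [0, 0, 0], 56],
  ],
)

```text
time_s: 28.62
eef_pos: [467.8, -326.7, 311.1]
tcp_rot: [[-0.007, 1.0, 0.001], [1.0, 0.007, -0.001], [-0.001, 0.001, -1.0]]
force: [0.6, -0.1, 0.7]
grip_width: 56.0
finger_force: 0.0
```

Run:
```python
from h import *
err(462.2,-327.1,23,0.7)
im=r.capture('wrist');cv2.imwrite('pics/w8.png',im)
```

```text
t 28.62 pos [ 467.8 -326.7  311.1] shift units [-0.01 -0.23  4.64] rz units -0.07 yaw 0.4 j6 -37.7 tilt [ 0.0011 -0.0008] w 56.0 F [ 0.6 -0.1  0.7] ff 0.0
```

View pics/w8.png

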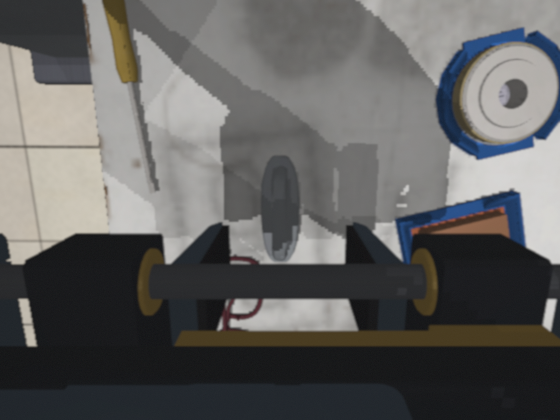

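The brush is between the fingers (columns 261–299, rows 155–262), and its centre agrees with the top-camera estimate. The brown stick is in its slot at lower right.

Emit:
drive_tool(
  deltas=[
    [[0, -0.12, 0.3], [0, 0, -0.07], 56],
    [[0, -0.11, 0.6], [0, 0, 0], 56],
    [[0, 0, 0.7], [0, 0, 0], 56],
    [[0, 0, 0.7], [0, 0, 0], 56],
    [[0, 0, 0.7], [0, 0, 0], 56],
    [[0, 0, 0.7], [0, 0, 0], 56],
    [[0, 0, 0.5], [0, 0, 0], 56],
    [[0, 0, 0.3], [0, 0, 0], 56],
    [[0, 0, 0.1], [0, 0, 0], 56],
    [[0, 0, 0], [0, 0, 0], 56],
    [[0, 0, 0], [0, 0, 0], 56],
  ],
)

```text
time_s: 29.58
eef_pos: [461.8, -326.7, 195.7]
tcp_rot: [[-0.014, 1.0, 0.001], [1.0, 0.014, -0.0], [-0.0, 0.001, -1.0]]
force: [0.3, -0.8, 0.0]
grip_width: 56.2
finger_force: 0.0
```

Emit:
drive_tool(
  deltas=[
    [[0, 0, 0], [0, 0, 0], 40],
    [[0, 0, 0], [0, 0, 0], 24],
    [[0, 0, 0], [0, 0, 0], 24],
    [[0, 0, 0], [0, 0, 0], 24],
    [[0, 0, 0], [0, 0, 0], 24],
    [[0, 0, 0], [0, 0, 0], 24],
  ],
  newtons=15,
)

```text
time_s: 30.08
eef_pos: [461.7, -326.6, 195.6]
tcp_rot: [[-0.014, 1.0, 0.0], [1.0, 0.014, -0.0], [-0.0, 0.0, -1.0]]
force: [-0.8, 1.0, 6.1]
grip_width: 29.0
finger_force: 15.0
```

Emit:
drive_tool(
  deltas=[
    [[0, 0, -0.3], [0, 0, 0], 24],
    [[0, 0, -0.7], [0, 0, 0], 24],
    [[0, 0, -0.8], [0, 0, -0.7], 24],
    [[0, 0, -0.8], [0, 0, -1], 24],
    [[0, 0, -0.7], [0, 0, -1], 24],
    [[0, 0, -0.5], [0, 0, -1], 24],
    [[0, 0, -0.2], [0, 0, -1], 24],
    [[0, 0, 0], [0, 0, -1], 24],
    [[0, 0, 0], [0, 0, -1], 24],
    [[0, 0, 0], [0, 0, -1], 24],
    [[0, 0, 0], [0, 0, -1], 24],
    [[0, 0, 0], [0, 0, -1], 24],
  ],
)

```text
time_s: 31.08
eef_pos: [461.3, -326.4, 295.6]
tcp_rot: [[-0.761, 0.649, -0.0], [0.649, 0.761, 0.0], [0.0, -0.0, -1.0]]
force: [0.4, -0.3, -1.1]
grip_width: 29.2
finger_force: 15.0
```

Emit:
drive_tool(
  deltas=[
    [[0, 0, 0], [0, 0, -1], 24],
    [[0, 0, 0], [0, 0, -1], 24],
    [[0, 0, 0], [0, 0, -1], 24],
    [[0, 0, 0], [0, 0, -1], 24],
    [[0, 0, 0], [0, 0, -1], 24],
    [[0, 0, 0], [0, 0, -1], 24],
    [[0, 0, 0], [0, 0, 0], 24],
    [[-0.1, 0.5, 0], [0, 0, 0], 24],
    [[-0.2, 0.9, 0], [0, 0, 0], 24],
    [[-0.3, 0.9, 0], [0, 0, 0], 24],
    [[-0.3, 0.9, 0], [0, 0, 0], 24],
    [[-0.3, 0.9, 0], [0, 0, 0], 24],
  ],
)

```text
time_s: 32.08
eef_pos: [510.4, -229.8, 295.4]
tcp_rot: [[-0.982, 0.189, -0.0], [0.189, 0.982, 0.0], [0.0, 0.0, -1.0]]
force: [0.6, -0.6, -1.1]
grip_width: 28.9
finger_force: 15.0
```

Emit:
drive_tool(
  deltas=[
    [[-0.2, 0.9, 0], [0, 0, 0], 24],
    [[-0.2, 0.9, 0], [0, 0, 0], 24],
    [[-0.2, 0.9, 0], [0, 0, 0], 24],
    [[-0.2, 0.9, 0], [0, 0, 0], 24],
    [[-0.3, 0.9, 0], [0, 0, 0], 24],
    [[-0.3, 0.9, 0], [0, 0, 0], 24],
    [[-0.3, 0.9, 0], [0, 0, 0], 24],
    [[-0.3, 0.9, 0], [0, 0, 0], 24],
    [[-0.2, 0.5, 0], [0, 0, 0], 24],
    [[-0.1, 0.3, 0], [0, 0, 0], 24],
    [[0, 0, 0], [0, 0, 0], 24],
    [[0, 0, 0], [0, 0, 0], 24],
  ],
)

```text
time_s: 33.08
eef_pos: [603.4, -45.7, 295.1]
tcp_rot: [[-0.983, 0.186, -0.0], [0.186, 0.983, -0.0], [0.0, -0.0, -1.0]]
force: [-0.3, 0.0, -0.8]
grip_width: 29.1
finger_force: 15.0
```

Run:
```python
from h import *
err(613.5,-11.7,27.6,79.2)
im=r.capture('wrist');cv2.imwrite('pics/w9.png',im)
```

```text
t 33.08 pos [603.4 -45.7 295.1] shift units [-0.15  1.41  3.82] rz units 0.01 yaw 79.3 j6 -85.8 tilt [-0.0004 -0.0001] w 29.1 F [-0.3  0.  -0.8] ff 15.0
```

View pics/w9.png

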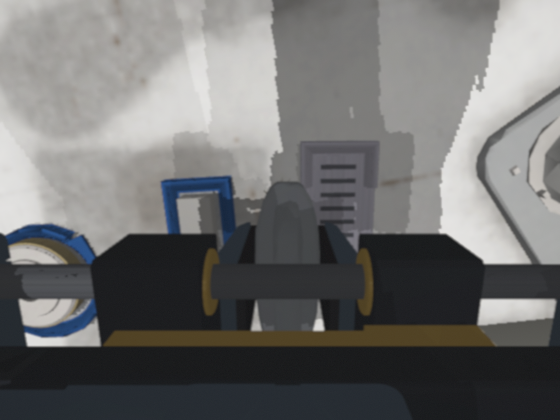

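The brush is parallel to the drip dish (dish columns 300–380, near edge at row 142; brush centre column 288). It needs about +36 mm along tool y, and the press is clear to the right.

Emit:
drive_tool(
  deltas=[
    [[-0.07, 0.5, 0], [0, 0, 0], 24],
    [[-0.07, 0.6, 0], [0, 0, 0], 24],
    [[0, 0.35, 0.3], [0, 0, 0], 24],
    [[0, 0, 0.6], [0, 0, 0], 24],
    [[0, 0, 0.6], [0, 0, 0], 24],
    [[0, 0, 0.6], [0, 0, 0], 24],
    [[0, 0, 0.5], [0, 0, 0], 24],
    [[0, 0, 0.3], [0, 0, 0], 24],
    [[0, 0, 0.2], [0, 0, 0], 24],
    [[0, 0, 0], [0, 0, 0], 24],
    [[0, 0, 0], [0, 0, 0], 24],
  ],
)

```text
time_s: 34.05
eef_pos: [614.0, -10.7, 217.7]
tcp_rot: [[-0.983, 0.186, -0.0], [0.186, 0.983, 0.0], [0.0, -0.0, -1.0]]
force: [0.1, 0.5, -1.0]
grip_width: 28.9
finger_force: 15.0
```

Run:
```python
from h import *
err(613.5,-11.7,27.6,79.2)
im=r.capture('wrist');cv2.imwrite('pics/w10.png',cv2.resize(im[110:280,180:400],None,fx=3.5,fy=3.5,interpolation=cv2.INTER_CUBIC))
c=r.camera_info('wrist')
def proj(P):
    q=(np.array(P)-c['position'])@c['rotation'];q=q*[1,-1,-1];return (c['mtx']@(q/q[2]))[:2]
ux=np.array([-.982,.187,0]);uy=np.array([.187,.982,0]);C=np.array([613.5,-11.7,12])
for a,b in((55.5,-28),(55.5,28)): print(((proj(C+a*ux+b*uy)-[180,110])*3.5).round())
```

```text
t 34.05 pos [614.  -10.7 217.7] shift units [ 0.01 -0.04  0.73] rz units 0.02 yaw 79.3 j6 -82.5 tilt [-0.0001  0.    ] w 28.9 F [ 0.1  0.5 -1. ] ff 15.0
[169.  95.]
[560.  96.]
```

View pics/w10.png

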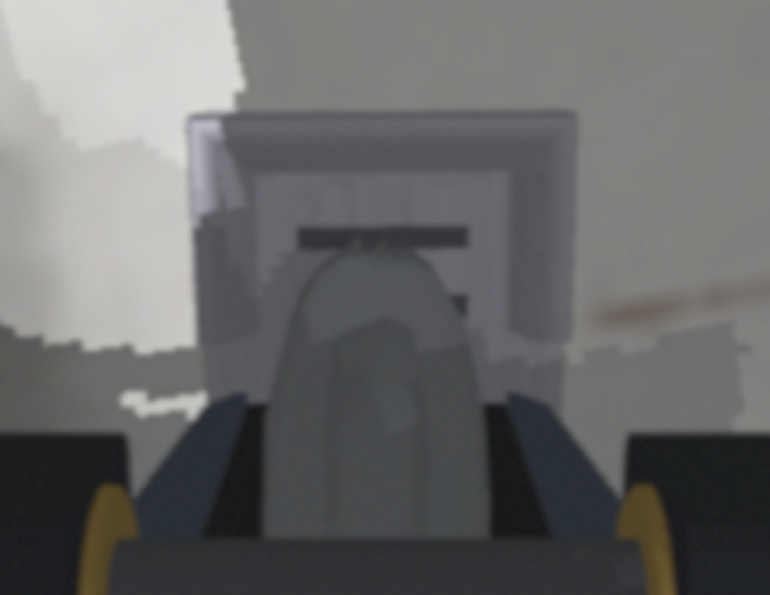

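The dish's outer columns 188–577 centre at 382, and the brush at about 376. That's about 1 mm off, inside the 4 mm clearance, so I'll nudge and lower.

Emit:
drive_tool(
  deltas=[
    [[0.02, 0.03, 0.2], [0, 0, 0], 24],
    [[0, 0, 0.2], [0, 0, 0], 24],
    [[0, 0, 0.15], [0, 0, 0], 24],
    [[0, 0, 0.1], [0, 0, 0], 24],
    [[0, 0, 0.04], [0, 0, 0], 24],
    [[0, 0, 0.02], [0, 0, 0], 24],
    [[0, 0, 0], [0, 0, 0], 24],
    [[0, 0, 0], [0, 0, 0], 24],
  ],
)

```text
time_s: 34.77
eef_pos: [613.6, -9.8, 200.1]
tcp_rot: [[-0.983, 0.186, 0.0], [0.186, 0.983, -0.0], [-0.0, 0.0, -1.0]]
force: [0.2, 0.6, -0.8]
grip_width: 29.0
finger_force: 15.0
```

Emit:
drive_tool(
  deltas=[
    [[0, 0, 0.02], [0, 0, 0], 24],
    [[0, 0, 0], [0, 0, 0], 24],
    [[0, 0, 0], [0, 0, 0], 24],
  ],
)

```text
time_s: 35.02
eef_pos: [613.6, -9.8, 199.7]
tcp_rot: [[-0.983, 0.186, 0.0], [0.186, 0.983, 0.0], [-0.0, 0.0, -1.0]]
force: [0.1, -0.9, -0.1]
grip_width: 28.9
finger_force: 15.0
```

Emit:
drive_tool(
  deltas=[
    [[0, 0, 0.02], [0, 0, 0], 24],
    [[0, 0, 0], [0, 0, 0], 24],
    [[0, 0, 0], [0, 0, 0], 24],
  ],
)

```text
time_s: 35.27
eef_pos: [613.7, -9.8, 199.5]
tcp_rot: [[-0.983, 0.186, 0.0], [0.186, 0.983, -0.0], [-0.0, 0.0, -1.0]]
force: [-3.3, -0.2, 8.3]
grip_width: 29.2
finger_force: 15.0
```

Emit:
drive_tool(
  deltas=[
    [[0, 0, 0], [0, 0, 0], 38],
    [[0, 0, 0], [0, 0, 0], 50],
    [[0, 0, 0], [0, 0, 0], 50],
    [[0, 0, 0], [0, 0, 0], 50],
    [[0, 0, -0.3], [0, 0, 0], 50],
    [[0, 0, -0.6], [0, 0, 0], 50],
    [[0, 0, -0.8], [0, 0, 0], 50],
    [[0, 0, -0.9], [0, 0, 0], 50],
    [[0, 0, -0.9], [0, 0, 0], 50],
    [[0, 0, -0.9], [0, 0, 0], 50],
    [[0, 0, -0.6], [0, 0, 0], 50],
    [[0, 0, -0.2], [0, 0, 0], 50],
  ],
)

```text
time_s: 36.27
eef_pos: [614.1, -9.8, 332.1]
tcp_rot: [[-0.983, 0.186, 0.004], [0.186, 0.983, -0.0], [-0.004, 0.0, -1.0]]
force: [0.2, -0.1, 0.2]
grip_width: 50.0
finger_force: 0.0
```

Emit:
drive_tool(
  deltas=[
    [[0.4, -0.7, 0], [0, 0, 0], 50],
    [[0.4, -0.8, 0], [0, 0, 0], 50],
    [[0.4, -0.9, 0], [0, 0, 0], 50],
    [[0.4, -0.9, 0], [0, 0, 0], 50],
    [[0.4, -0.9, 0], [0, 0, 0], 50],
    [[0.4, -0.9, 0], [0, 0, 0], 50],
    [[0.4, -0.9, 0], [0, 0, 0], 50],
    [[0.4, -0.9, 0], [0, 0, 0], 50],
    [[0.4, -0.9, 0], [0, 0, 0], 50],
    [[0.2, -0.9, 0], [0, 0, 0], 50],
    [[0.2, -0.9, 0], [0, 0, 0], 50],
    [[0, 0, 0], [0, 0, 0], 50],
  ],
)

```text
time_s: 37.27
eef_pos: [469.4, -229.3, 328.7]
tcp_rot: [[-0.982, 0.188, -0.001], [0.188, 0.982, -0.0], [0.0, -0.0, -1.0]]
force: [-0.2, 1.2, 0.1]
grip_width: 50.0
finger_force: 0.0
```

Run:
```python
from h import *
im=r.capture('top');a=im[145:270,180:400];im2=r.capture('scene')[180:320,120:430]
a=cv2.resize(a,(560,318),interpolation=cv2.INTER_CUBIC);b=cv2.resize(im2,(560,253),interpolation=cv2.INTER_CUBIC)
cv2.imwrite('pics/end.png',np.vstack([a,b]))
```

```text
(no output)
```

View pics/end.png

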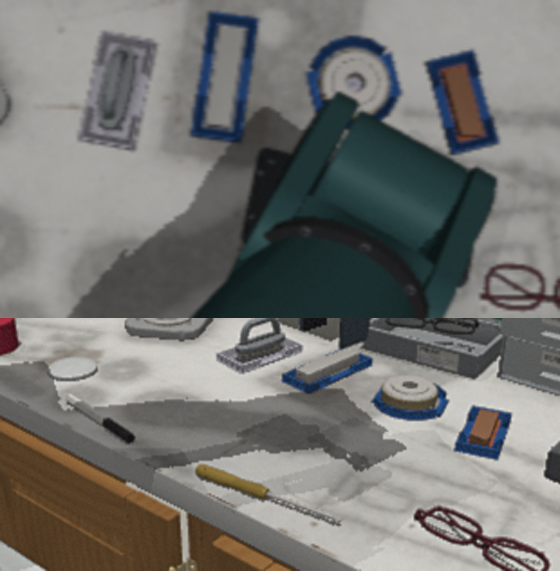

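All four items sit in their stands in both views, and the lens and spectacles look undisturbed. Each contact height came out about 4 mm above its pick-up height, matching the stand floors. Handing in.

```bash
python3 -c "
from station import r
print(r.finish_job())"
```

```text
the job is handed in; nothing more can be done
None
```

The job is handed in: the wheel, grey stick, brown stick and brush were placed in that order, each flat on its own stand's floor, in about 37 of the 96 s. The wheel was lowered into contact before release, and the lens and spectacles look undisturbed; no verdict was returned.

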